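Tug-test bag clips and reject the weak one

TASK

Each of the three bag clips in the test stand holds a test card, and one clip has a weak spring: gently tug the cards towards you, never harder than about 15 N, to find the clip that lets its card slide easily, without dragging the cards out of the two sound clips. Draw the weak clip's card right out while the clip stays in the stand and set it down on the bare worktop off the stand, then set the weak clip inside the sheet pan. Drop nothing, and leave the two sound clips with their cards, the jar, the bottle and the vial where they are.

Things in the scene. Friction and masses are not known exactly. Their poses are not given: they have to be found in the camera images.
- stand: fixed grey metal stand; origin on the worktop under the middle nest; x from the clips' mouths to their tails (away from the robot), y left. Slab x -95 to +48, y +-165, 14 mm high; nests at y -110, 0, +110 mm, pedestals 30 mm high. At x = -40 mm two steel posts, 60 mm high, stand beside each blade and hold the clip back
- clip_a_mid (a point): black plastic bag clip, 70x44x26 mm (x,y,z), 0.1 kg; all three look alike. Point: its middle, 12 mm over its underside (42 mm over the worktop in the stand). Jaws at -x, tail at +x, z up. Lies loose in its nest (2 mm play), lifts straight up; grasp it across y (44 mm) half-way along. Grip unknown: a sound clip holds its card against 25 N, the weak one lets it slide at about 5 N
- card_a_tab (a point): centre of the upright grip tab (26x10x44 mm, x,y,z; grasp across the 10 mm) of the white test card in the clip of the same letter, 14 g. A level blade, 24 wide, 3 thick, runs 52 mm from the tab to +x, 5 mm above this point; its last 25 mm are in the jaws. At the start the point is 75 mm to -x of the clip's point, 36 mm above the worktop. Pull level along -x
- clip_b_mid (a point): black plastic bag clip, 70x44x26 mm (x,y,z), 0.1 kg; all three look alike. Point: its middle, 12 mm over its underside (42 mm over the worktop in the stand). Jaws at -x, tail at +x, z up. Lies loose in its nest (2 mm play), lifts straight up; grasp it across y (44 mm) half-way along. Grip unknown: a sound clip holds its card against 25 N, the weak one lets it slide at about 5 N
- card_b_tab (a point): centre of the upright grip tab (26x10x44 mm, x,y,z; grasp across the 10 mm) of the white test card in the clip of the same letter, 14 g. A level blade, 24 wide, 3 thick, runs 52 mm from the tab to +x, 5 mm above this point; its last 25 mm are in the jaws. At the start the point is 75 mm to -x of the clip's point, 36 mm above the worktop. Pull level along -x
- clip_c_mid (a point): black plastic bag clip, 70x44x26 mm (x,y,z), 0.1 kg; all three look alike. Point: its middle, 12 mm over its underside (42 mm over the worktop in the stand). Jaws at -x, tail at +x, z up. Lies loose in its nest (2 mm play), lifts straight up; grasp it across y (44 mm) half-way along. Grip unknown: a sound clip holds its card against 25 N, the weak one lets it slide at about 5 N
- card_c_tab (a point): centre of the upright grip tab (26x10x44 mm, x,y,z; grasp across the 10 mm) of the white test card in the clip of the same letter, 14 g. A level blade, 24 wide, 3 thick, runs 52 mm from the tab to +x, 5 mm above this point; its last 25 mm are in the jaws. At the start the point is 75 mm to -x of the clip's point, 36 mm above the worktop. Pull level along -x
- pan: reject pan: fixed stainless sheet pan, 378 (x) x 225 (y) x 22 mm high, origin at the centre of its underside, floor 2 mm thick, inside about 340 x 188 mm
- jar_mid (a point): bystander: amber jar, 68 mm across, 92 mm high; point at its centre, half-way up; leave alone
- bottle_mid (a point): bystander: white pill bottle, 48 mm across, 88 mm high; point at its centre, half-way up; leave alone
- vial_mid (a point): bystander: open amber vial, 35 mm across, 82 mm high; point at its centre, half-way up; leave alone
Things that resemble listed ones, but are neither listed nor needed, are in the scene too. Leave any green, pink or turquoise look-alike of the part that bears card_a_tab alone.

How it is judged:
By the outcome, as a careful person would: the job done as asked, in the order asked, and still so for the second after the job is handed in, with the robot touching nothing.
It also fails if it takes over 64 s, if anything falls off the work surface, if the arm or the gripper's body presses on something with over 40 N, if the wrist force passes 120 N, or if a joint passes its speed limit or range.

ROBOT

A 6-joint arm with a two-finger parallel gripper is mounted at the origin on a cart in front of the work surface, level with it; the furniture and walls round the work are solid. World frame = base frame: x ahead of the robot, y to its left, z up, the work surface at z = 0. Lengths are in mm, angles in rad, forces in N, time in s.
With the tool pointing down it reaches from about 300 to 775 mm from the base axis. Payload 14.6 kg.
Tool frame: the origin (TCP) lies midway between the tips of the shut fingers; the grasp point (between the pads) lies 19 mm behind it; z points along the fingers, y is the direction in which the jaws open and shut (so a half turn about z gives the same grasp; the last joint's range is limited). The gripper opens to 94 mm and grips with 3 to 60 N. Pads are 16 mm wide; open, the fingers measure 119 mm over their backs; the gripper's body (75 mm by 177 mm) begins 78 mm behind the grasp point.
Start: joints at [1.04, 0.3, 1.521, -0, 1.321, -0.067], TCP at [246.038, 491.889, 205.446] pointing down, gripper open.
Joint ranges: [-3.03, 3.03], [-0.79, 2.21], [0.23, 2.52], [-1.04, 4.18], [0, 3.07], [-2.55, 2.55]. Speed limits (rad/s): [2.22, 2.22, 2.57, 3.14, 3.14, 3.14].

INTERFACE

Orientations are given as [roll, pitch, yaw] about the fixed x, y, z axes, in that order (R = Rz(yaw) Ry(pitch) Rx(roll)).
In Python, from cell import read_state, camera, get_calibration, sign_off gives the robot as it stands.
- The arm moves only by the tool carry_out, never from a script. Its argument "series" is a list of rows, each an object with "delta_pos": the shift along the world's x, y, z in mm, a list of three; "turn": the turn, a rotation vector about the world's x, y, z in rad, a list of three; "hand": the opening, from 0 (shut) to 1 (fully open). A call has 1 to 8 rows; each row is the pose to reach, as a shift and turn from the pose commanded when the call began; what a row does not reach only later rows make up. A row lasts 1/8 s, in which the tool goes at most 62.5 mm and 10.7 degrees, less where a joint would pass 70% of its speed; a pose out of reach is approached as far as the arm can. A call with a gripper value outside its range is refused whole. The fingers move at their own pace and stop on an object; "squeeze" is the grip in N (left out, the last holds). Time passes only in rows, so rows that repeat a pose let the fingers close. It gives the time, the measured TCP pose, the force and the opening at its end, in the units of the state.
- read_state(): the state, without advancing time (a new reading comes with each control period).
- camera(name): name is "scene" or "top" or "wrist"; returns the picture (480x640x3 uint8, red, green, blue); there is no depth.
- get_calibration(name): a dict with "intrinsics" (3x3 intrinsics, pixels), "pose" (4x4, takes a point from camera to world coordinates). Camera axes: x right, y down, z forward; pixel columns grow to the right and rows downward; lengths in mm; the calibration is good to about 2 mm. A picture is of the moment at which its call begins: read the wrist's pose just before it. get_calibration takes no time and is no camera call; for the wrist camera it gives the pose at the moment of the call.
- sign_off(): hands the job in, once; it reports no verdict.
The state is a dict: "clock": time; "joints": joint angles; "qd": joint speeds; "effort": joint torques, N m; "eef_pos": TCP position; "eef_rot": TCP orientation; "wrist_force": force on the tool from outside, world axes, zero at the start; "moment": the same for the moment, N m; "finger_gap": finger opening in mm.
Only numpy, scipy, OpenCV 4.12 (cv2) and the standard library are available. Lean on these libraries where they do the work, as an engineer would, in place of code of your own. Each camera call takes 0.05 s, during which the arm holds its last target.

## Working session

There is one attempt and no reset: what is moved stays moved. The work goes in short steps, Python scripts to look and compute and a tool call to move; the robot and the scene stay as the last step left them, time stands still between calls to the robot, and variables do not carry over. Pictures are saved under pics/ and viewed, and the job is handed in when it is done.

Besides the shell and the picture viewer there is one more tool, called after "Call:" in YAML: its name, and indented under it one key for each argument. carry_out: Moves the arm, as the interface text tells. Its arguments: {"type":"object","properties":{"series":{"type":"array"},"squeeze":{"type":"number"}},"required":["series"]}

```bash
mkdir -p pics; ls; python3 - <<'E'
from cell import *
import cv2
s=read_state();print(s)
for n in("scene","top","wrist"):
    c=get_calibration(n);print(n,c["intrinsics"],c["pose"])
    cv2.imwrite(f"pics/{n}0.png",camera(n)[:,:,::-1])
E
```

```text
pics
{'clock': 0.0, 'joints': array([ 1.04041159e+00,  3.00447358e-01,  1.52157570e+00, -4.65332990e-06,
        1.32069201e+00, -6.65827884e-02]), 'qd': array([ 0.0006069 , -0.00065397,  0.0009449 ,  0.00134281,  0.00214511,
        0.00041336]), 'effort': array([-2.29841258e-03, -5.31817245e+01, -3.52729583e+01,  7.07413908e-02,
        2.44004151e-02, -5.02975786e-05]), 'eef_pos': array([245.90761803, 491.67592808, 204.90162898]), 'eef_rot': array([-3.14047242e+00, -7.01811835e-05,  2.67779182e+00]), 'wrist_force': array([-0.85213769, -0.7528687 , -0.05449981]), 'moment': array([-0.00242973,  0.04429382,  0.04044067]), 'finger_gap': 93.95097027680576}
scene [[623.61170485   0.         319.93988149]
 [  0.         623.61170485 238.50693293]
 [  0.           0.           1.        ]] [[ 8.86153620e-01 -2.12023465e-01  4.12041033e-01 -1.08464105e+02]
 [-4.62682611e-01 -4.54004654e-01  7.61448997e-01 -1.15150237e+03]
 [ 2.56234917e-02 -8.65405006e-01 -5.00417438e-01  8.47517443e+02]
 [ 0.00000000e+00  0.00000000e+00  0.00000000e+00  1.00000000e+00]]
top [[487.94040825   0.         319.23577989]
 [  0.         487.94040825 247.4043347 ]
 [  0.           0.           1.        ]] [[ 6.88252276e-02 -9.76847419e-01  2.02564082e-01  3.18171602e+02]
 [-9.97610625e-01 -6.86136809e-02  8.07488273e-03  2.65888236e+01]
 [ 6.01073891e-03 -2.02635836e-01 -9.79235717e-01  1.12305695e+03]
 [ 0.00000000e+00  0.00000000e+00  0.00000000e+00  1.00000000e+00]]
wrist [[390.6405007    0.         315.47677587]
 [  0.         390.6405007  244.32312007]
 [  0.           0.           1.        ]] [[ 4.46929619e-01  8.71154042e-01  2.03333598e-01  1.87317725e+02]
 [ 8.94563993e-01 -4.34459130e-01 -1.04883393e-01  5.21963613e+02]
 [-3.02945428e-03  2.28770410e-01 -9.73475691e-01  3.83730146e+02]
 [ 0.00000000e+00  0.00000000e+00  0.00000000e+00  1.00000000e+00]]
```

View pics/top0.png

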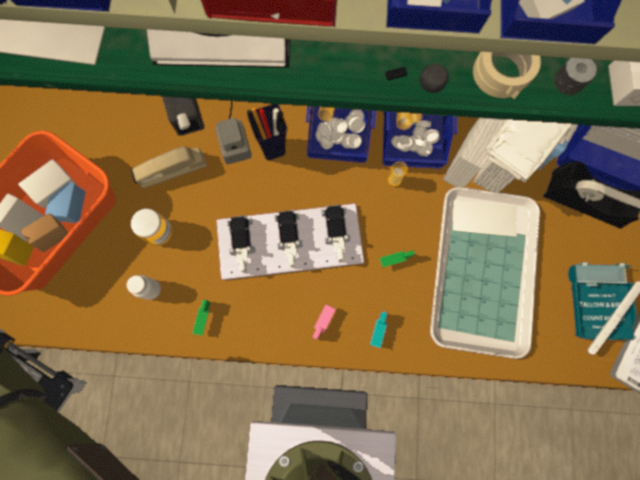

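View pics/scene0.png

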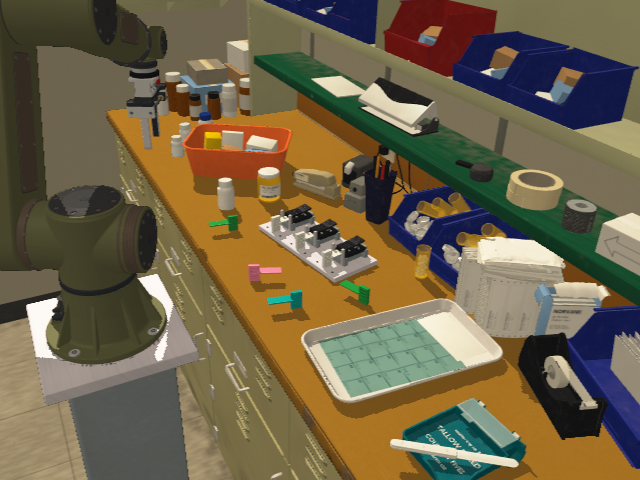

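View pics/wrist0.png

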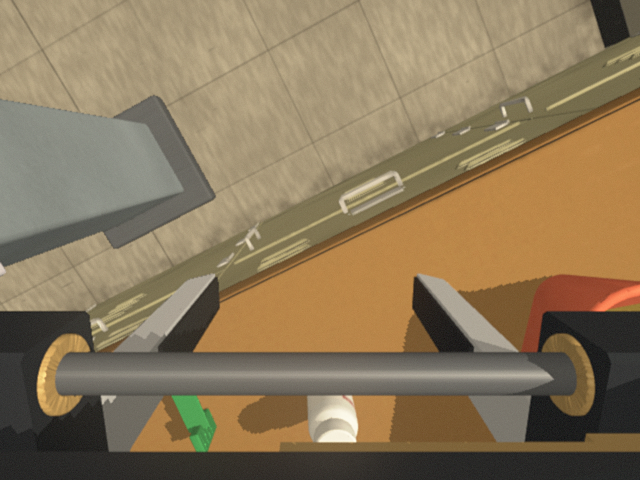

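Top view: stand around (290,240), with three black clips at (240,232), (288,226) and (336,220) and the white tabs below them. The pan is at (487,272). The look-alikes are green (201,318), pink (323,322), turquoise (379,330) and green (397,258).

```bash
cat > h.py <<'E'
import numpy as np,cv2
from cell import *
def ray(c,px,z):
    K=c["intrinsics"];T=np.array(c["pose"])
    d=T[:3,:3]@np.linalg.solve(K,[px[0],px[1],1.]);o=T[:3,3]
    return o+d*(z-o[2])/d[2]
def proj(c,P):
    T=np.array(c["pose"]);p=c["intrinsics"]@(T[:3,:3].T@(np.array(P,float)-T[:3,3]));return p[:2]/p[2]
def crop(im,x0,y0,x1,y1,f,name):
    cv2.imwrite(name,cv2.resize(im[y0:y1,x0:x1],None,fx=f,fy=f,interpolation=cv2.INTER_CUBIC))
E
python3 - <<'E'
from h import *
im=cv2.imread("pics/top0.png");crop(im,205,195,375,285,4.7,"pics/topc.png")
im=cv2.imread("pics/scene0.png");crop(im,245,190,390,290,5.4,"pics/scenec.png")
E
```

```text
(no output)
```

View pics/topc.png

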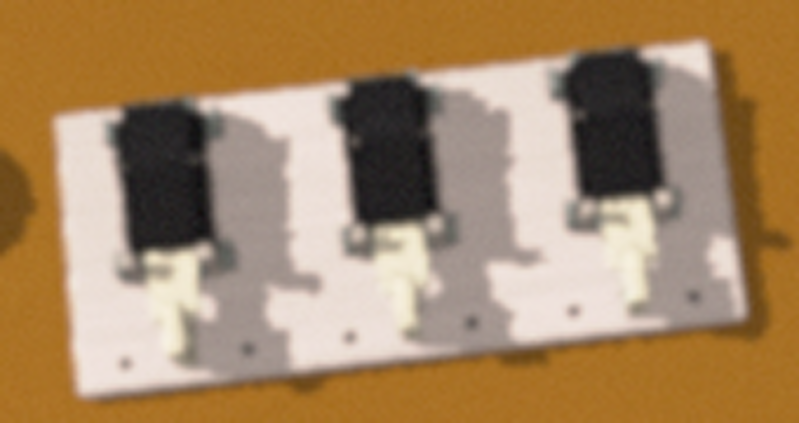

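View pics/scenec.png

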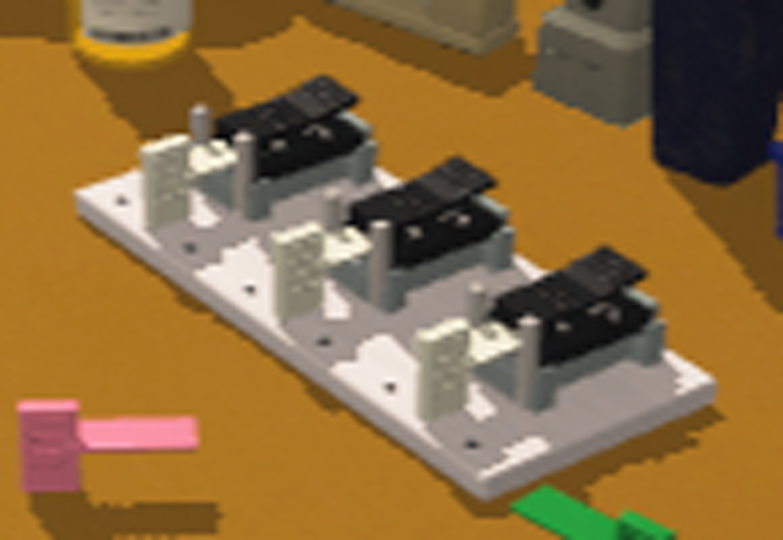

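```bash
python3 - <<'E'
from h import *
c=get_calibration("top");s=get_calibration("scene")
px=np.array([(55,115),(710,42),(747,316),(80,396)])/4.7+[205,195]
W=np.array([ray(c,p,14)[:2] for p in px]);L=np.array([(48,165),(48,-165),(-95,-165),(-95,165.)])
print(W.round(1))
A,B=L-L.mean(0),W-W.mean(0);U,_,Vt=np.linalg.svd(B.T@A);R=U@Vt;t=W.mean(0)-R@L.mean(0)
yaw=np.arctan2(R[1,0],R[0,0]);print("yaw",yaw,"t",t,(R@L.T).T+t-W)
# scene corners
px2=np.array([(75,195),(485,488),(716,383)])/5.4+[245,190]
for p,l in zip(px2,[(-95,165),(-95,-165),(48,-165)]): print(ray(s,p,14)[:2],R@np.array(l)+t)
np.savez("st.npz",R=R,t=t)
# tab tops checks
for i,p in enumerate([(178,352),(407,328),(637,303)]):
    q=np.array(p)/4.7+[205,195];print("tab near-top edge",R.T@(ray(c,q,58)[:2]-t))
for y in(110,0,-110): print("tab",R@np.array([-75,y])+t,"clip",R@np.array([0,y])+t)
# pan
im=cv2.imread("pics/top0.png")
for p in [(451,188),(540,198),(530,357),(431,346)]: print("pan rim",ray(c,p,22)[:2].round())
E
```

```text
[[597.5 280.3]
 [658.5 -44. ]
 [520.  -69.6]
 [457.8 252.4]]
yaw 0.1885188861265244 t [581.50912064 109.20186617] [[ 0.23506048 -0.01340473]
 [ 1.11644454  0.07519886]
 [-0.83715214 -1.09381772]
 [-0.51435287  1.0320236 ]]
[456.97154074 248.38394294] [457.27054943 253.47513959]
[517.44940467 -75.90294555] [519.11394476 -70.67821063]
[657.60971635 -45.17721383] [659.58039652 -43.87940598]
tab near-top edge [-86.49496141 108.85926548]
tab near-top edge [-87.85710995   0.93826308]
tab near-top edge [ -88.80707336 -108.10970479]
tab [487.22343957 203.19766578] clip [560.89465553 217.2529829 ]
tab [507.83790468  95.14654905] clip [581.50912064 109.20186617]
tab [528.45236979 -12.90456769] clip [602.12358575   1.15074943]
pan rim [ 711. -266.]
pan rim [ 701. -476.]
pan rim [ 332. -445.]
pan rim [ 341. -227.]
```

Stand fit: yaw 0.1885, origin (581.5, 109.2), residuals about 1 mm, and the tabs are where the description puts them. The white tabs at crop (178,340), (407,315) and (637,290) are the real ones. The coloured loose pieces are look-alikes.

Call:
carry_out:
  series:
    - {"delta_pos": [60,-72,0],"turn": [0,0,0.16],"hand": 0.5}
    - {"delta_pos": [241,-288,-45],"turn": [0,0,0.652],"hand": 0.5}
    - {"delta_pos": [241,-288,-45],"turn": [0,0,0.652],"hand": 0.5}
    - {"delta_pos": [241,-288,-45],"turn": [0,0,0.652],"hand": 0.5}
    - {"delta_pos": [241,-288,-45],"turn": [0,0,0.652],"hand": 0.5}
    - {"delta_pos": [241,-288,-45],"turn": [0,0,0.652],"hand": 0.5}
    - {"delta_pos": [241,-288,-45],"turn": [0,0,0.652],"hand": 0.5}
    - {"delta_pos": [241,-288,-45],"turn": [0,0,0.652],"hand": 0.5}
  squeeze: 25

```text
clock: 1.15
eef_pos: [487.1, 203.5, 160.1]
eef_rot: [3.142, -0.001, -2.955]
wrist_force: [0.1, -0.4, 0.3]
finger_gap: 47.0
```

```bash
python3 - <<'E'
from h import *
s=read_state();print(s)
c=get_calibration("wrist");im=camera("wrist")[:,:,::-1];cv2.imwrite("pics/w1.png",im)
np.savez("w1.npz",K=c["intrinsics"],T=c["pose"])
d=np.load("st.npz")
for y in(110,0,-110):
  for l in [(-88,y-5),(-88,y+5),(-62,y+5),(-62,y-5)]: print(proj(c,[*(d["R"]@np.array(l)+d["t"]),58]).round(),end=" ")
  print()
E
```

```text
{'clock': 1.15, 'joints': array([ 3.26292663e-01,  2.93500715e-01,  1.63873023e+00,  1.63318018e-04,
        1.21009340e+00, -1.43113669e+00]), 'qd': array([ 0.04610318, -0.01723906,  0.00676   ,  0.00291665,  0.00344142,
        0.01893297]), 'effort': array([-2.80138962e+00, -5.01275647e+01, -3.39125061e+01, -1.41141862e-01,
       -2.77988918e-03, -4.01784880e-01]), 'eef_pos': array([487.11719275, 203.51686404, 160.12413268]), 'eef_rot': array([ 3.14154323e+00, -7.45833615e-04, -2.95501730e+00]), 'wrist_force': array([ 0.12961233, -0.36336161,  0.30712805]), 'moment': array([ 0.06335256, -0.0016632 , -0.05166879]), 'finger_gap': 46.97759249389851}
[308. 227.] [322. 227.] [322. 261.] [308. 261.] 
[158. 227.] [171. 227.] [174. 261.] [161. 261.] 
[  7. 227.] [ 21. 227.] [ 27. 262.] [ 14. 262.]
```

View pics/w1.png

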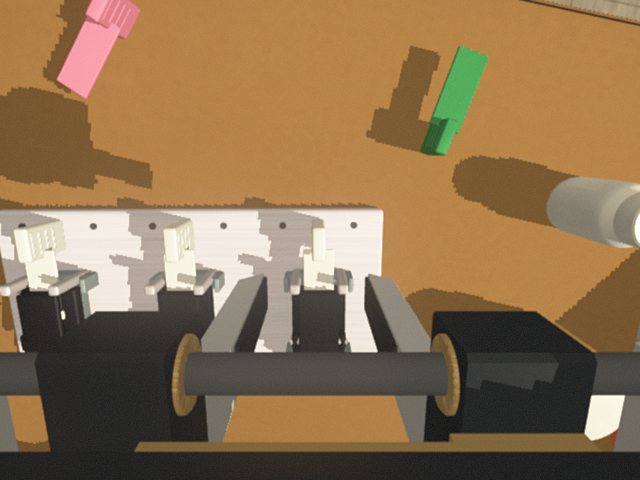

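```bash
python3 - <<'E'
from h import *
im=cv2.imread("pics/w1.png");crop(im,280,205,360,265,10,"pics/w1c.png")
E
```

```text
(no output)
```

View pics/w1c.png

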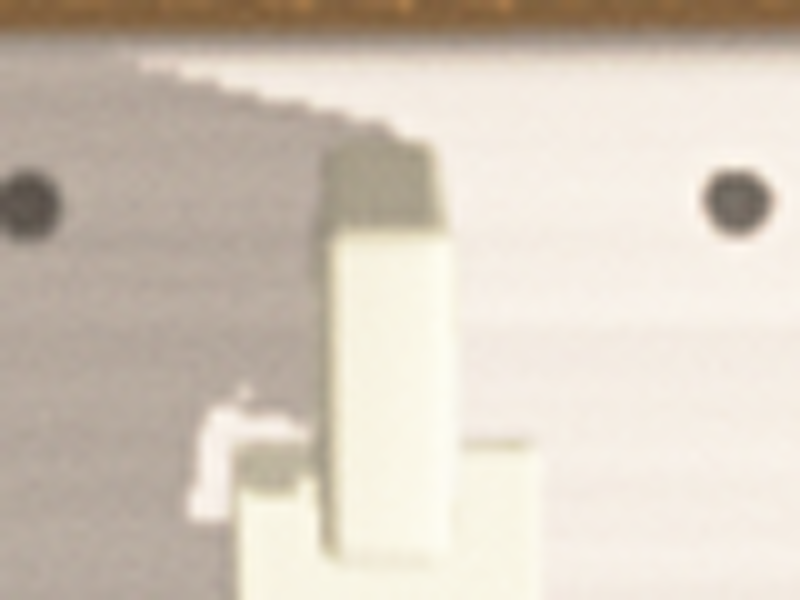

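The tab's top is at px 313–325, 228–261 (predicted 308–322), so it lies about 2.5 mm further to +y of the stand. I'll correct for that, descend, and look again before closing.

Call:
carry_out:
  series:
    - {"delta_pos": [-2.5,2.2,-45],"turn": [0,0,0],"hand": 0.5}
    - {"delta_pos": [-2.5,2.2,-85],"turn": [0,0,0],"hand": 0.5}
    - {"delta_pos": [-2.5,2.2,-95],"turn": [0,0,0],"hand": 0.5}
    - {"delta_pos": [-2.5,2.2,-95],"turn": [0,0,0],"hand": 0.5}

```text
clock: 1.7
eef_pos: [484.4, 207.0, 66.2]
eef_rot: [3.141, 0.0, -2.952]
wrist_force: [0.4, -0.1, 1.1]
finger_gap: 46.7
```

```bash
python3 - <<'E'
from h import *
s=read_state();print(s["eef_pos"],s["eef_rot"])
c=get_calibration("wrist");im=camera("wrist")[:,:,::-1];crop(im,220,200,420,350,4,"pics/w2.png")
print(proj(c,s["eef_pos"]))
E
```

```text
[484.36530989 206.9976594   66.16078435] [ 3.14148953e+00  2.15940573e-04 -2.95219239e+00]
[314.82469167 292.04680839]
```

View pics/w2.png

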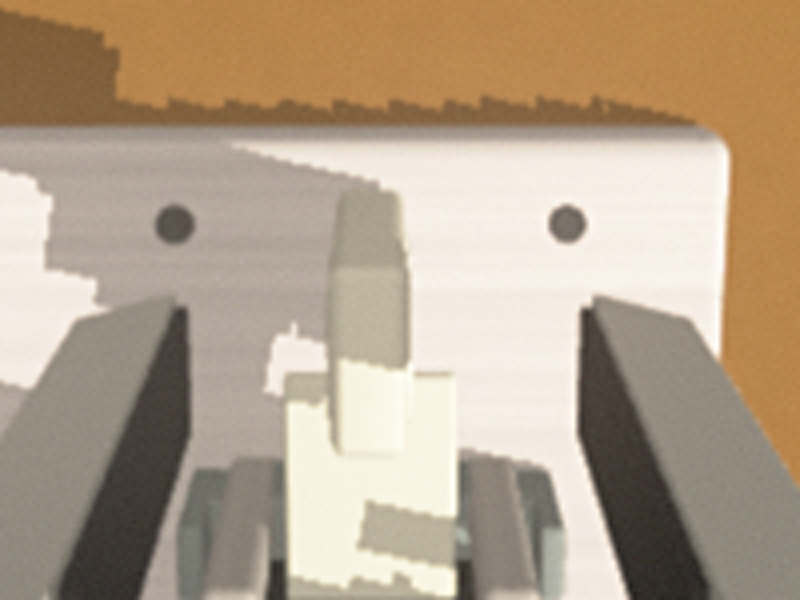

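Call:
carry_out:
  series:
    - {"delta_pos": [0.3,-1.8,-15],"turn": [0,0,0],"hand": 0.5}
    - {"delta_pos": [0.3,-1.8,-40],"turn": [0,0,0],"hand": 0.5}
    - {"delta_pos": [0.3,-1.8,-40],"turn": [0,0,0],"hand": 0.25}
    - {"delta_pos": [0.3,-1.8,-40],"turn": [0,0,0],"hand": 0.25}

```text
clock: 2.25
eef_pos: [485.3, 204.4, 26.2]
eef_rot: [3.141, 0.001, -2.953]
wrist_force: [-0.3, -0.5, -0.1]
finger_gap: 30.1
```

```bash
python3 - <<'E'
from h import *
s=read_state();print(s["eef_pos"],s["eef_rot"],s["wrist_force"],s["finger_gap"])
c=get_calibration("wrist");im=camera("wrist")[:,:,::-1];crop(im,220,200,420,350,4,"pics/w3.png")
E
```

```text
[485.25839456 204.39382306  26.21892824] [ 3.14147239e+00  9.22463481e-04 -2.95344753e+00] [-0.30985121 -0.52148527 -0.14889467] 30.115779466941554
```

View pics/w3.png

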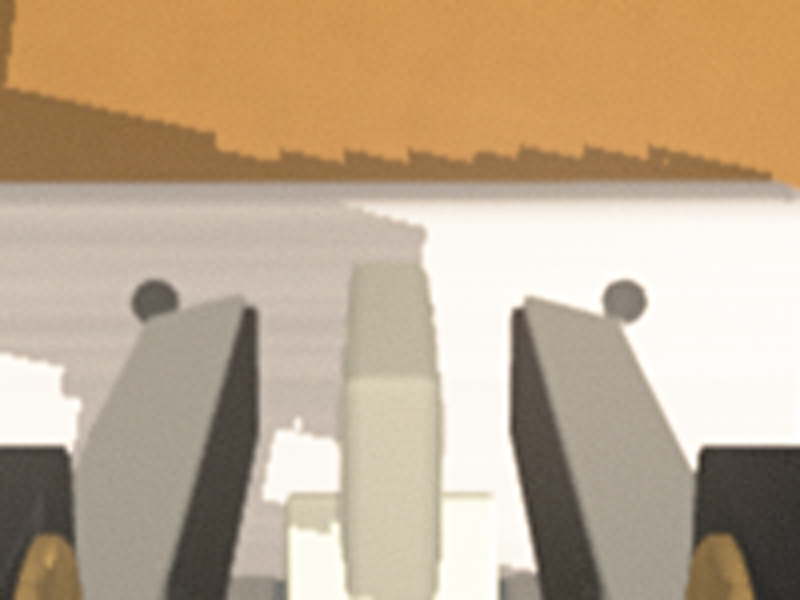

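Call:
carry_out:
  series:
    - {"delta_pos": [-0.1,0.6,0],"turn": [0,0,0],"hand": 0.2}
    - {"delta_pos": [-0.1,0.6,0],"turn": [0,0,0],"hand": 0.0}
    - {"delta_pos": [-0.1,0.6,0],"turn": [0,0,0],"hand": 0.0}
    - {"delta_pos": [-0.1,0.6,0],"turn": [0,0,0],"hand": 0.0}
    - {"delta_pos": [-0.1,0.6,0],"turn": [0,0,0],"hand": 0.0}
  squeeze: 25

```text
clock: 2.92
eef_pos: [484.9, 205.0, 25.7]
eef_rot: [3.142, 0.001, -2.953]
wrist_force: [-1.3, 0.3, 5.4]
finger_gap: 9.5
```

Call:
carry_out:
  series:
    - {"delta_pos": [-0.6,0.5,0],"turn": [0,0,0],"hand": 0}
    - {"delta_pos": [-1.1,0.4,0],"turn": [0,0,0],"hand": 0}
    - {"delta_pos": [-1.1,0.4,0],"turn": [0,0,0],"hand": 0}

```text
clock: 3.3
eef_pos: [484.1, 205.4, 25.7]
eef_rot: [3.141, 0.001, -2.953]
wrist_force: [3.9, 0.0, 4.2]
finger_gap: 10.0
```

Call:
carry_out:
  series:
    - {"delta_pos": [-0.5,-0.3,0],"turn": [0,0,0],"hand": 0}
    - {"delta_pos": [-1.0,-0.6,0],"turn": [0,0,0],"hand": 0}
    - {"delta_pos": [-1.0,-0.6,0],"turn": [0,0,0],"hand": 0}

```text
clock: 3.68
eef_pos: [483.0, 204.9, 25.7]
eef_rot: [3.141, 0.001, -2.953]
wrist_force: [4.4, 2.1, 5.5]
finger_gap: 9.9
```

Call:
carry_out:
  series:
    - {"delta_pos": [-0.5,-0.1,0],"turn": [0,0,0],"hand": 0}
    - {"delta_pos": [-1.0,-0.2,0],"turn": [0,0,0],"hand": 0}
    - {"delta_pos": [-1.5,-0.3,0],"turn": [0,0,0],"hand": 0}
    - {"delta_pos": [-1.5,-0.3,0],"turn": [0,0,0],"hand": 0}

```text
clock: 4.18
eef_pos: [481.7, 204.5, 25.7]
eef_rot: [3.141, 0.001, -2.953]
wrist_force: [6.3, 0.9, 3.1]
finger_gap: 9.9
```

Call:
carry_out:
  series:
    - {"delta_pos": [-0.5,-0.1,0],"turn": [0,0,0],"hand": 0}
    - {"delta_pos": [-1.0,-0.2,0],"turn": [0,0,0],"hand": 0}
    - {"delta_pos": [-1.5,-0.3,0],"turn": [0,0,0],"hand": 0}
    - {"delta_pos": [-1.5,-0.3,0],"turn": [0,0,0],"hand": 0}

```text
clock: 4.68
eef_pos: [480.2, 204.2, 25.7]
eef_rot: [3.141, 0.001, -2.953]
wrist_force: [7.7, 0.1, 3.9]
finger_gap: 9.9
```

```bash
python3 - <<'E'
from h import *
c=get_calibration("scene");im=camera("scene")[:,:,::-1];crop(im,245,180,405,300,5,"pics/s4.png")
im=camera("wrist")[:,:,::-1];crop(im,220,200,420,350,4,"pics/w4.png")
E
```

```text
(no output)
```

View pics/s4.png

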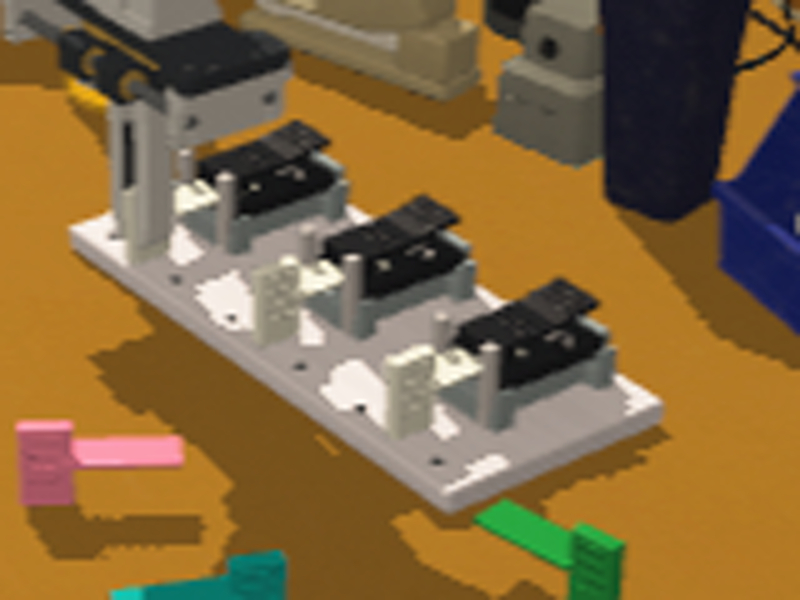

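View pics/w4.png

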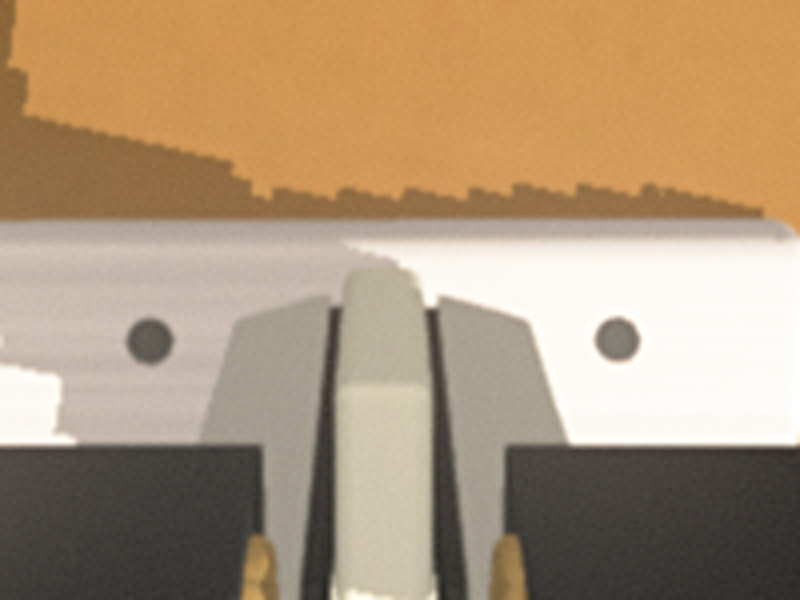

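Call:
carry_out:
  series:
    - {"delta_pos": [-0.5,-0.1,0],"turn": [0,0,0],"hand": 0}
    - {"delta_pos": [-1.0,-0.2,0],"turn": [0,0,0],"hand": 0}
    - {"delta_pos": [-1.5,-0.3,0],"turn": [0,0,0],"hand": 0}
    - {"delta_pos": [-1.5,-0.3,0],"turn": [0,0,0],"hand": 0}

```text
clock: 5.28
eef_pos: [478.7, 203.9, 25.7]
eef_rot: [3.141, 0.001, -2.953]
wrist_force: [6.7, 1.8, 2.7]
finger_gap: 10.0
```

```bash
python3 - <<'E'
from h import *
s=read_state();print(s["eef_pos"],s["wrist_force"],s["moment"])
im=camera("wrist")[:,:,::-1];crop(im,220,200,420,350,4,"pics/w5.png")
print(read_state()["wrist_force"])
E
```

```text
[478.69653194 203.89913603  25.66977222] [6.70819422 1.78332212 2.65641656] [ 0.31352522 -1.36887317 -0.00256683]
[6.50889785 1.01232489 3.39027085]
```

View pics/w5.png

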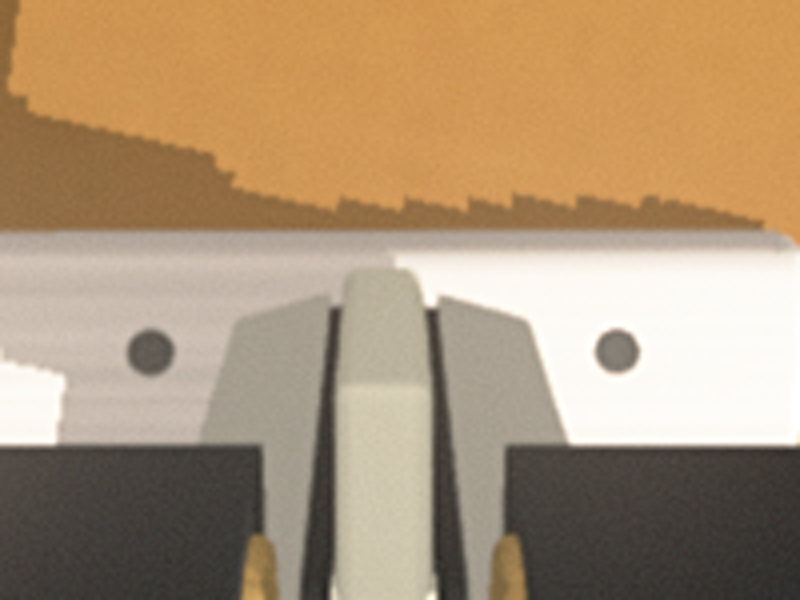

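The force levels off at about 6.5 N while the tab follows the fingers, and it has slid over 5 mm, more than the 2 mm play. The left clip is the weak one, so I'll draw its card straight out.

Call:
carry_out:
  series:
    - {"delta_pos": [-2,-0.4,0],"turn": [0,0,0],"hand": 0}
    - {"delta_pos": [-4.9,-0.9,0],"turn": [0,0,0],"hand": 0}
    - {"delta_pos": [-7.9,-1.5,0],"turn": [0,0,0],"hand": 0}
    - {"delta_pos": [-10.8,-2.1,0],"turn": [0,0,0],"hand": 0}
    - {"delta_pos": [-13.8,-2.6,0],"turn": [0,0,0],"hand": 0}
    - {"delta_pos": [-16.7,-3.2,0],"turn": [0,0,0],"hand": 0}

```text
clock: 6.08
eef_pos: [461.7, 200.6, 25.6]
eef_rot: [3.142, 0.001, -2.953]
wrist_force: [5.4, 0.2, 3.8]
finger_gap: 9.5
```

Call:
carry_out:
  series:
    - {"delta_pos": [-3,-0.6,0],"turn": [0,0,0],"hand": 0}
    - {"delta_pos": [-6,-1.1,0],"turn": [0,0,0],"hand": 0}
    - {"delta_pos": [-9,-1.7,0],"turn": [0,0,0],"hand": 0}
    - {"delta_pos": [-13,-2.5,0],"turn": [0,0,0],"hand": 0}
    - {"delta_pos": [-18,-3.4,0],"turn": [0,0,0],"hand": 0}
    - {"delta_pos": [-24,-4.6,0],"turn": [0,0,0],"hand": 0}
    - {"delta_pos": [-28,-5.3,0],"turn": [0,0,0],"hand": 0}
    - {"delta_pos": [-28,-5.3,0],"turn": [0,0,0],"hand": 0}

```text
clock: 7.08
eef_pos: [433.2, 195.3, 25.5]
eef_rot: [-3.142, -0.0, -2.953]
wrist_force: [0.8, -0.2, 0.2]
finger_gap: 9.8
```

```bash
python3 - <<'E'
from h import *
s=read_state();print(s["eef_pos"],s["wrist_force"],s["moment"])
im=camera("scene")[:,:,::-1];crop(im,205,170,405,300,4,"pics/s6.png")
im=camera("wrist")[:,:,::-1];cv2.imwrite("pics/w6.png",im)
d=np.load("st.npz");print("stand",d["R"].T@(s["eef_pos"][:2]-d["t"]))
c=get_calibration("top")
for p in [(201,318),(323,322),(143,287)]: print(ray(c,p,10))
E
```

```text
[433.19251913 195.27379573  25.49744652] [ 0.77390825 -0.23965535  0.23316996] [0.06174701 0.06748695 0.03431551]
stand [-129.55861486  112.34214105]
[367.2728599  290.94813296  10.        ]
[377.40274992  15.44825142  10.        ]
[427.97230347 431.30593322  10.        ]
```

View pics/s6.png

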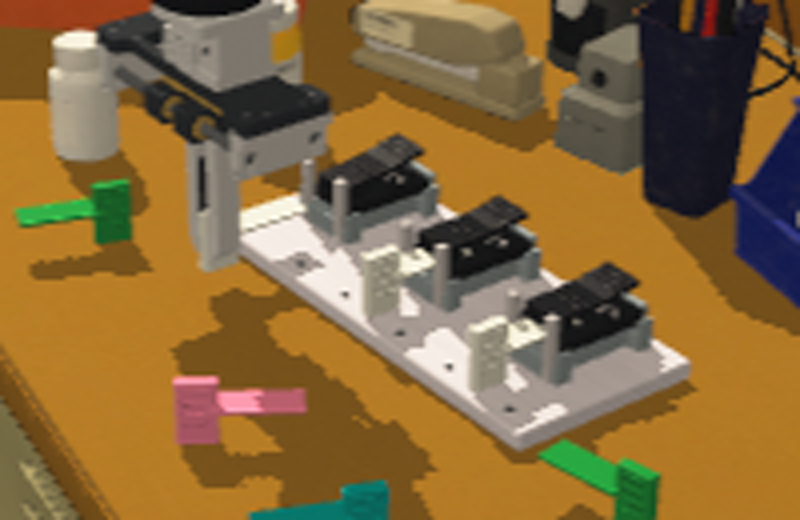

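View pics/w6.png

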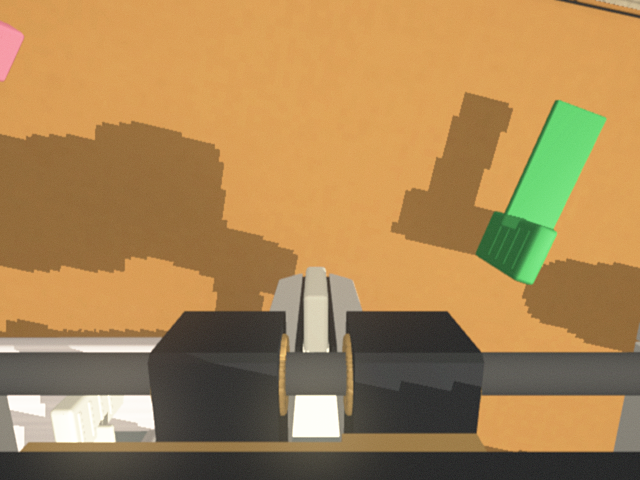

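Card is out and held square; the clip is still in its nest. I'll lift, move to the bare worktop between the green and pink pieces, and lower until contact.

Call:
carry_out:
  series:
    - {"delta_pos": [0,0,12],"turn": [0,0,0],"hand": 0}
    - {"delta_pos": [-15,-3,20],"turn": [0,0,0],"hand": 0}
    - {"delta_pos": [-40,-8,20],"turn": [0,0,0],"hand": 0}
    - {"delta_pos": [-58,-12,20],"turn": [0,0,0],"hand": 0}
    - {"delta_pos": [-58,-12,5],"turn": [0,0,0],"hand": 0}
    - {"delta_pos": [-58,-12,-7],"turn": [0,0,0],"hand": 0}
    - {"delta_pos": [-58,-12,-11],"turn": [0,0,0],"hand": 0}
    - {"delta_pos": [-58,-12,-11],"turn": [0,0,0],"hand": 0}

```text
clock: 8.18
eef_pos: [375.5, 183.3, 14.4]
eef_rot: [-3.142, -0.0, -2.953]
wrist_force: [0.5, -0.8, 0.7]
finger_gap: 9.8
```

```bash
python3 - <<'E'
from h import *
s=read_state();print(s["eef_pos"],s["wrist_force"],s["moment"])
im=camera("scene")[:,:,::-1];crop(im,205,170,365,290,5,"pics/s7.png")
E
```

```text
[375.54070617 183.29409921  14.4048689 ] [ 0.53430618 -0.84508579  0.66737276] [ 0.01991804 -0.0516994  -0.01248962]
```

View pics/s7.png

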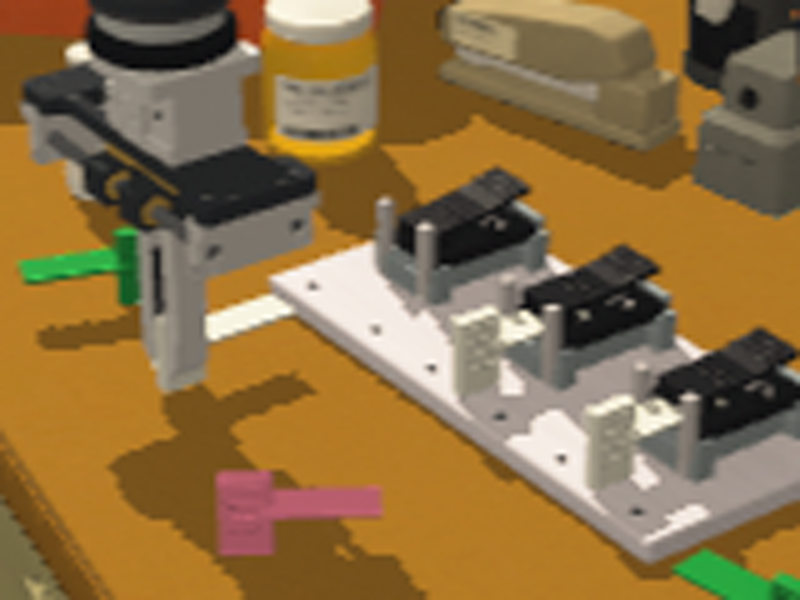

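Call:
carry_out:
  series:
    - {"delta_pos": [0,0,-1],"turn": [0,0,0],"hand": 0}
    - {"delta_pos": [0,0,-2],"turn": [0,0,0],"hand": 0}
    - {"delta_pos": [0,0,-2],"turn": [0,0,0],"hand": 0}

```text
clock: 8.6
eef_pos: [375.4, 183.3, 12.5]
eef_rot: [-3.142, 0.0, -2.953]
wrist_force: [-0.3, -0.3, -0.3]
finger_gap: 10.1
```

Call:
carry_out:
  series:
    - {"delta_pos": [0,0,-0.5],"turn": [0,0,0],"hand": 0}
    - {"delta_pos": [0,0,-1],"turn": [0,0,0],"hand": 0}
    - {"delta_pos": [0,0,-1],"turn": [0,0,0],"hand": 0}

```text
clock: 8.98
eef_pos: [375.4, 183.3, 11.4]
eef_rot: [-3.142, -0.0, -2.954]
wrist_force: [-1.1, -0.8, 0.5]
finger_gap: 10.1
```

Call:
carry_out:
  series:
    - {"delta_pos": [0,0,-0.4],"turn": [0,0,0],"hand": 0}
    - {"delta_pos": [0,0,-0.8],"turn": [0,0,0],"hand": 0}
    - {"delta_pos": [0,0,-0.8],"turn": [0,0,0],"hand": 0}

```text
clock: 9.35
eef_pos: [375.5, 183.3, 11.3]
eef_rot: [-3.142, 0.0, -2.953]
wrist_force: [-5.1, -2.7, 16.3]
finger_gap: 10.0
```

Contact (16 N up). I'll ease off 0.6 mm and open slowly.

Call:
carry_out:
  series:
    - {"delta_pos": [0,0,0.5],"turn": [0,0,0],"hand": 0}
    - {"delta_pos": [0,0,0.6],"turn": [0,0,0],"hand": 0}
    - {"delta_pos": [0,0,0.6],"turn": [0,0,0],"hand": 0.12}
    - {"delta_pos": [0,0,0.6],"turn": [0,0,0],"hand": 0.14}
    - {"delta_pos": [0,0,0.6],"turn": [0,0,0],"hand": 0.18}
    - {"delta_pos": [0,0,0.6],"turn": [0,0,0],"hand": 0.25}
    - {"delta_pos": [0,0,0.6],"turn": [0,0,0],"hand": 0.35}
    - {"delta_pos": [0,0,0.6],"turn": [0,0,0],"hand": 0.4}

```text
clock: 10.35
eef_pos: [375.4, 183.3, 11.2]
eef_rot: [-3.142, 0.0, -2.953]
wrist_force: [-0.5, -0.2, -0.3]
finger_gap: 36.9
```

```bash
python3 - <<'E'
from h import *
s=read_state();print(s["eef_pos"],s["wrist_force"],s["finger_gap"])
im=camera("wrist")[:,:,::-1];crop(im,220,200,420,350,4,"pics/w8.png")
im=camera("scene")[:,:,::-1];crop(im,205,170,365,290,5,"pics/s8.png")
E
```

```text
[375.42943433 183.29443855  11.24348464] [-0.48909648 -0.16585252 -0.30172926] 36.86905684167673
```

View pics/w8.png

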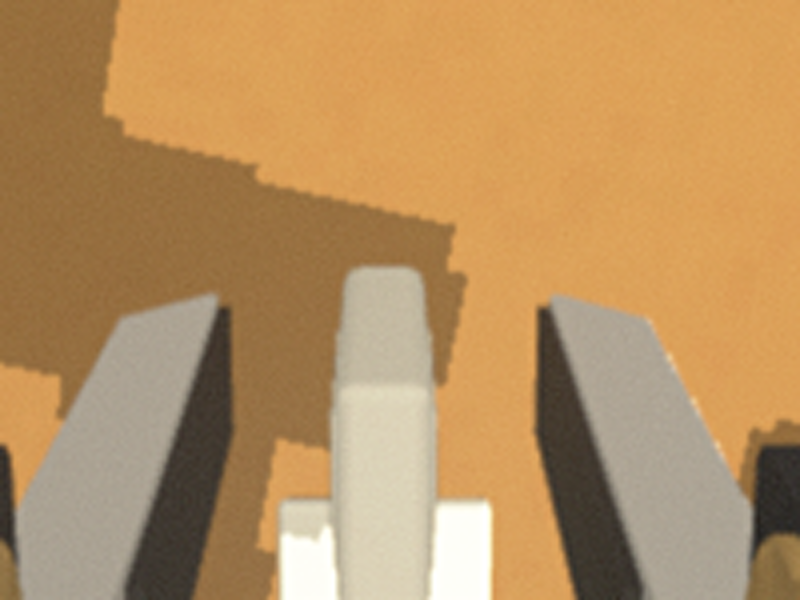

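View pics/s8.png

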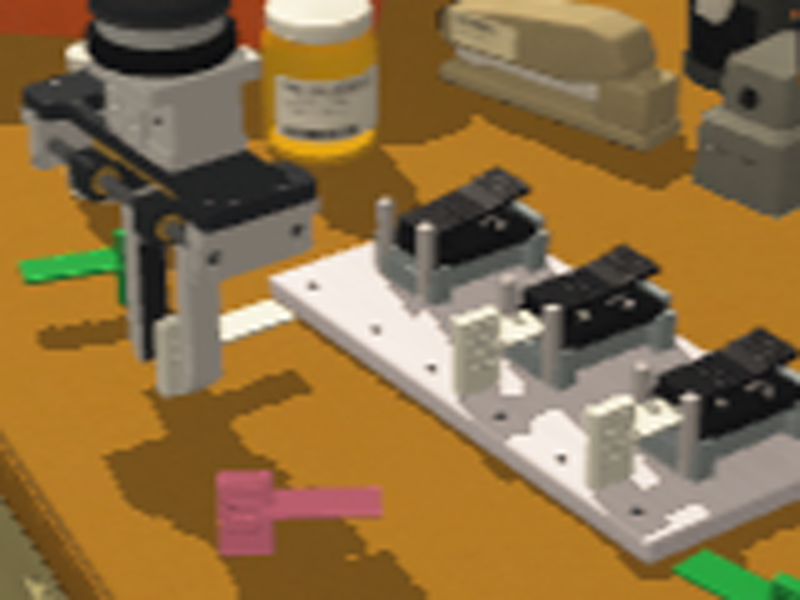

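The card stands upright on its own on the worktop. I'll retreat straight up and go over the left clip.

Call:
carry_out:
  series:
    - {"delta_pos": [0,0,30],"turn": [0,0,0],"hand": 0.4}
    - {"delta_pos": [0,0,80],"turn": [0,0,0],"hand": 0.5}
    - {"delta_pos": [10,2,140],"turn": [0,0,0],"hand": 0.7}
    - {"delta_pos": [65,13,140],"turn": [0,0,0],"hand": 0.75}
    - {"delta_pos": [125,24,140],"turn": [0,0,0],"hand": 0.75}
    - {"delta_pos": [184,36,140],"turn": [0,0,0],"hand": 0.75}
    - {"delta_pos": [184,36,120],"turn": [0,0,0],"hand": 0.75}
    - {"delta_pos": [184,36,120],"turn": [0,0,0],"hand": 0.75}

```text
clock: 11.45
eef_pos: [558.7, 219.0, 129.4]
eef_rot: [-3.141, -0.004, -2.954]
wrist_force: [0.2, -0.3, -0.7]
finger_gap: 70.5
```

```bash
python3 - <<'E'
from h import *
s=read_state();print(s["eef_pos"],s["wrist_force"],s["finger_gap"])
im=camera("wrist")[:,:,::-1];cv2.imwrite("pics/w9.png",im)
im=camera("top")[:,:,::-1];crop(im,195,195,395,345,4,"pics/t9.png")
E
```

```text
[558.67177035 218.98933338 129.35180276] [ 0.18087362 -0.27918259 -0.72031656] 70.50503609783098
```

View pics/w9.png

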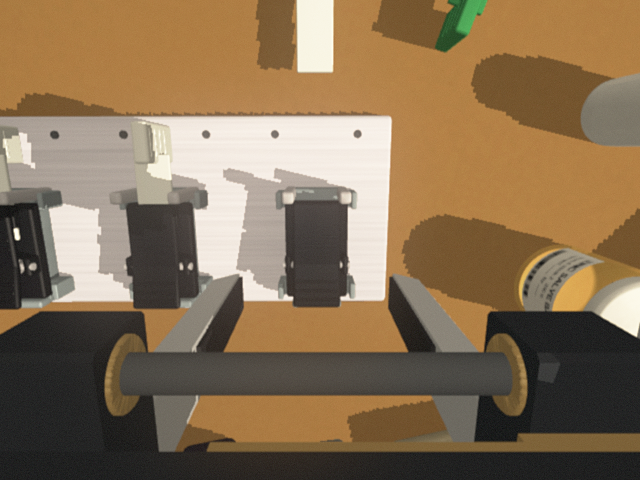

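View pics/t9.png

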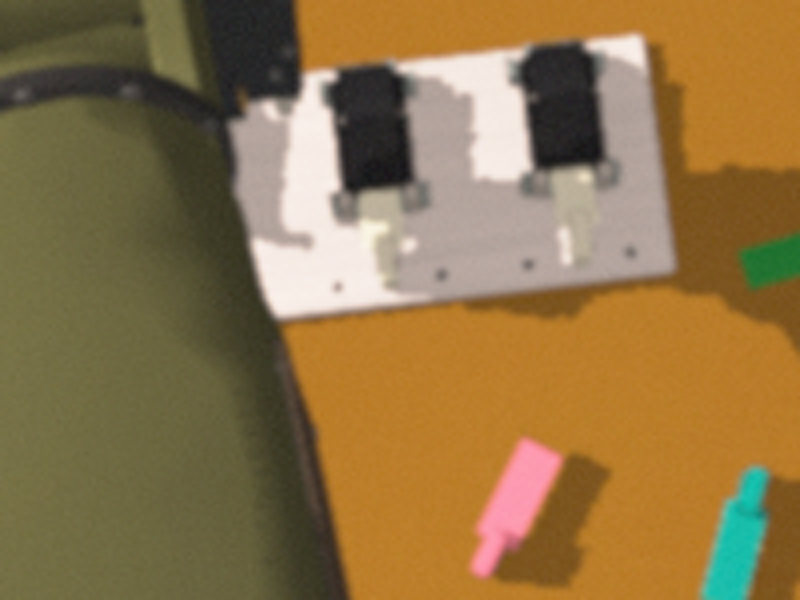

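Clip and fingers are both centred at u≈316, so I'll descend and grip.

Call:
carry_out:
  series:
    - {"delta_pos": [1,0.2,-40],"turn": [0,0,0],"hand": 0.75}
    - {"delta_pos": [1.5,0.2,-80],"turn": [0,0,0],"hand": 0.75}
    - {"delta_pos": [1.5,0.2,-104],"turn": [0,0,0],"hand": 0.75}
    - {"delta_pos": [1.5,0.2,-104],"turn": [0,0,0],"hand": 0.6}
    - {"delta_pos": [1.5,0.2,-104],"turn": [0,0,0],"hand": 0.35}
    - {"delta_pos": [1.5,0.2,-104],"turn": [0,0,0],"hand": 0.35}
    - {"delta_pos": [1.5,0.2,-104],"turn": [0,0,0],"hand": 0.35}
  squeeze: 25

```text
clock: 12.42
eef_pos: [561.6, 219.8, 28.9]
eef_rot: [3.141, 0.002, -2.953]
wrist_force: [-1.9, -0.1, 7.9]
finger_gap: 43.6
```

```bash
python3 - <<'E'
from h import *
s=read_state();print(s["eef_pos"],s["wrist_force"],s["finger_gap"])
im=camera("wrist")[:,:,::-1];cv2.imwrite("pics/w10.png",im)
im=camera("scene")[:,:,::-1];crop(im,225,170,385,290,5,"pics/s10.png")
c=get_calibration("top");t0=cv2.imread("pics/top0.png")
print(ray(c,(487,272),2))
E
```

```text
[561.59358767 219.77692738  28.91323755] [-1.93791164 -0.12185016  7.87252946] 43.64328585101765
[ 519.12006461 -357.60540493    2.        ]
```

View pics/s10.png

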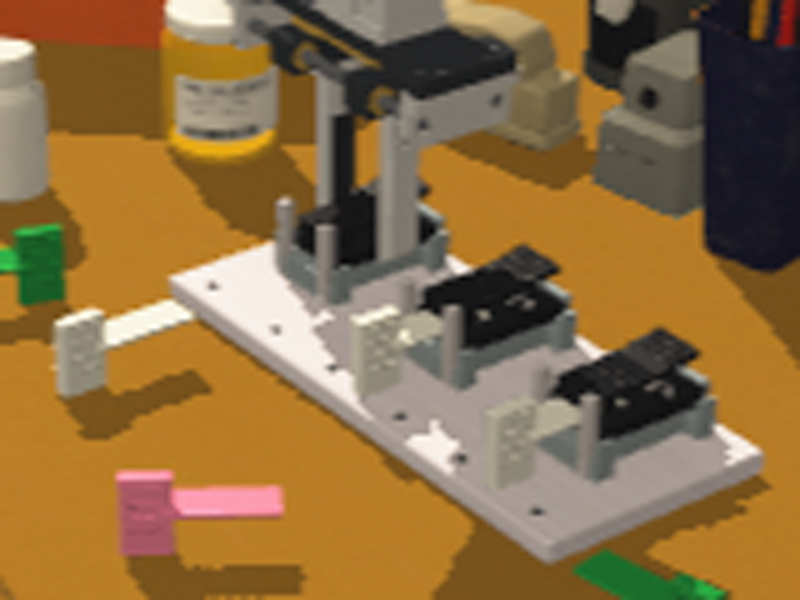

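View pics/w10.png

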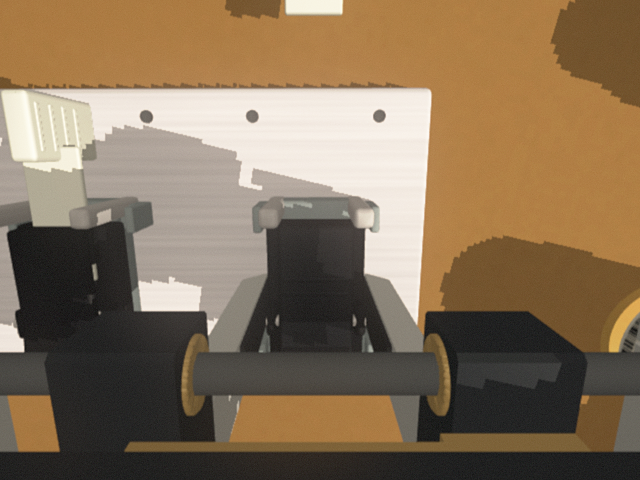

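Gap of 43.6 mm equals the clip's width, so it is gripped. Lifting straight up.

Call:
carry_out:
  series:
    - {"delta_pos": [0,0,5],"turn": [0,0,0],"hand": 0.35}
    - {"delta_pos": [0,0,12],"turn": [0,0,0],"hand": 0.35}
    - {"delta_pos": [0,0,25],"turn": [0,0,0],"hand": 0.35}
    - {"delta_pos": [0,0,50],"turn": [0,0,0],"hand": 0.35}
    - {"delta_pos": [0,0,90],"turn": [0,0,0],"hand": 0.35}
    - {"delta_pos": [0,0,120],"turn": [0,0,0],"hand": 0.35}
    - {"delta_pos": [0,0,120],"turn": [0,0,0],"hand": 0.35}

```text
clock: 13.4
eef_pos: [561.6, 219.8, 149.9]
eef_rot: [3.141, 0.004, -2.953]
wrist_force: [0.8, -0.0, -2.3]
finger_gap: 43.9
```

```bash
python3 - <<'E'
from h import *
s=read_state();print(s["eef_pos"],s["wrist_force"],s["finger_gap"])
im=camera("scene")[:,:,::-1];cv2.imwrite("pics/s11.png",im)
E
```

```text
[561.60418184 219.77842383 149.89988783] [ 7.65534319e-01 -1.61986502e-03 -2.34463790e+00] 43.86788466633214
```

View pics/s11.png

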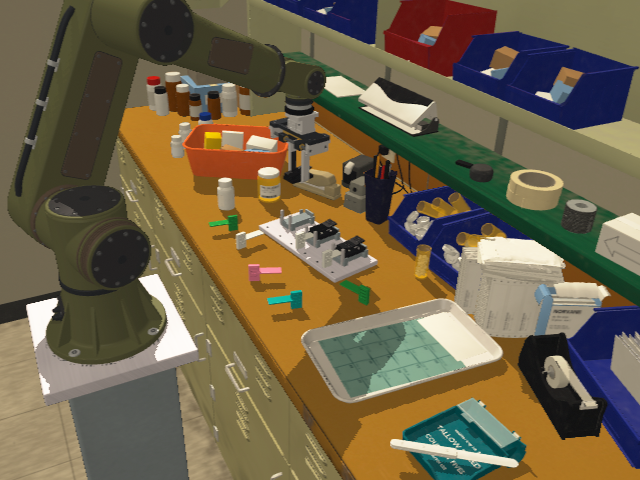

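Call:
carry_out:
  series:
    - {"delta_pos": [-2,-25,0],"turn": [0,0,0],"hand": 0.35}
    - {"delta_pos": [-6,-70,0],"turn": [0,0,-0.03],"hand": 0.35}
    - {"delta_pos": [-10,-120,0],"turn": [0,0,-0.06],"hand": 0.35}
    - {"delta_pos": [-14,-170,0],"turn": [0,0,-0.09],"hand": 0.35}
    - {"delta_pos": [-18,-220,0],"turn": [0,0,-0.12],"hand": 0.35}
    - {"delta_pos": [-22,-270,0],"turn": [0,0,-0.15],"hand": 0.35}
    - {"delta_pos": [-26,-320,0],"turn": [0,0,-0.18],"hand": 0.35}
    - {"delta_pos": [-30,-370,0],"turn": [0,0,-0.21],"hand": 0.35}

```text
clock: 14.45
eef_pos: [529.8, -151.9, 145.6]
eef_rot: [3.141, -0.003, 3.119]
wrist_force: [-0.1, -0.3, -0.9]
finger_gap: 43.6
```

Call:
carry_out:
  series:
    - {"delta_pos": [-4,-50,0],"turn": [0,0,-0.03],"hand": 0.35}
    - {"delta_pos": [-8,-100,0],"turn": [0,0,-0.05],"hand": 0.35}
    - {"delta_pos": [-12,-150,0],"turn": [0,0,-0.07],"hand": 0.35}
    - {"delta_pos": [-16,-185,0],"turn": [0,0,-0.08],"hand": 0.35}
    - {"delta_pos": [-16,-200,0],"turn": [0,0,-0.08],"hand": 0.35}
    - {"delta_pos": [-16,-200,0],"turn": [0,0,-0.08],"hand": 0.35}

```text
clock: 15.2
eef_pos: [514.7, -350.3, 146.1]
eef_rot: [3.141, -0.001, 3.039]
wrist_force: [0.2, 0.1, -1.0]
finger_gap: 43.8
```

```bash
python3 - <<'E'
from h import *
s=read_state();print(s["eef_pos"],s["eef_rot"],s["joints"],s["wrist_force"],s["finger_gap"])
im=camera("scene")[:,:,::-1];crop(im,205,190,525,430,2.5,"pics/s12.png")
im=camera("top")[:,:,::-1];cv2.imwrite("pics/t12.png",im)
im=camera("wrist")[:,:,::-1];cv2.imwrite("pics/w12.png",im)
E
```

```text
[ 514.65976615 -350.2892962   146.08374102] [ 3.14054779e+00 -1.48296258e-03  3.03937161e+00] [-6.56473296e-01  5.11897827e-01  1.36610113e+00  1.13185868e-04
  1.26540457e+00 -2.12508193e+00] [ 0.16155986  0.13484982 -1.01051552] 43.787133000748376
```

View pics/s12.png

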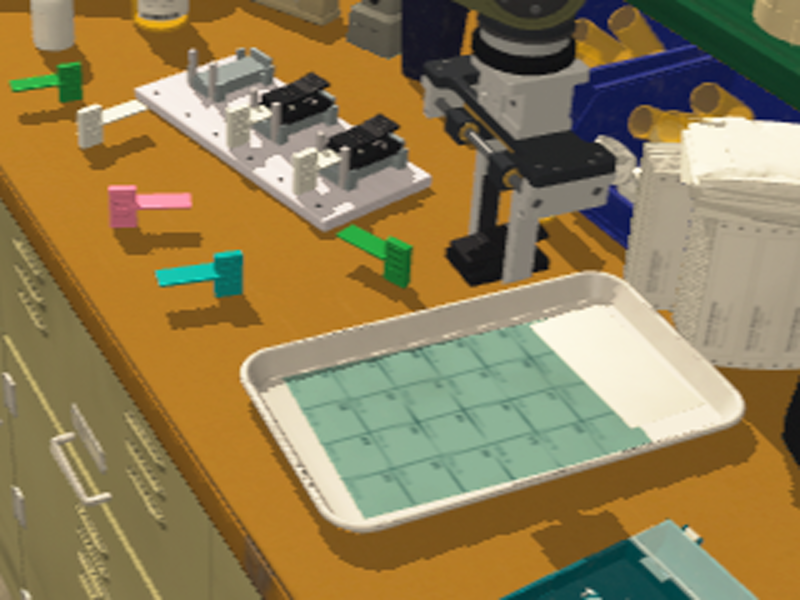

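View pics/w12.png

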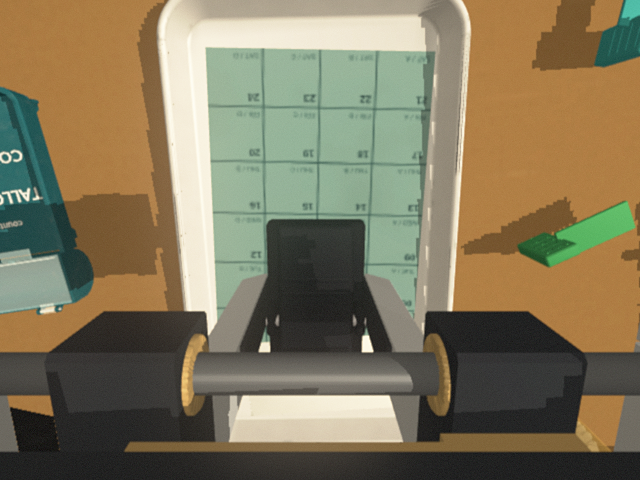

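The clip is held level and centred over the pan (u 267–365 between pan walls at 190 and 445). Lowering.

Call:
carry_out:
  series:
    - {"delta_pos": [0,0,-40],"turn": [0,0,0],"hand": 0.35}
    - {"delta_pos": [0,0,-80],"turn": [0,0,0],"hand": 0.35}
    - {"delta_pos": [0,0,-115],"turn": [0,0,0],"hand": 0.35}
    - {"delta_pos": [0,0,-130],"turn": [0,0,0],"hand": 0.35}
    - {"delta_pos": [0,0,-137],"turn": [0,0,0],"hand": 0.35}
    - {"delta_pos": [0,0,-140],"turn": [0,0,0],"hand": 0.35}
    - {"delta_pos": [0,0,-140],"turn": [0,0,0],"hand": 0.35}

```text
clock: 16.23
eef_pos: [515.3, -350.7, 8.1]
eef_rot: [-3.141, 0.001, 3.04]
wrist_force: [0.0, 0.1, -0.9]
finger_gap: 43.9
```

Call:
carry_out:
  series:
    - {"delta_pos": [0,0,-1],"turn": [0,0,0],"hand": 0.35}
    - {"delta_pos": [0,0,-2],"turn": [0,0,0],"hand": 0.35}
    - {"delta_pos": [0,0,-3],"turn": [0,0,0],"hand": 0.35}
    - {"delta_pos": [0,0,-4],"turn": [0,0,0],"hand": 0.35}
    - {"delta_pos": [0,0,-4],"turn": [0,0,0],"hand": 0.35}

```text
clock: 16.85
eef_pos: [514.9, -350.5, 3.1]
eef_rot: [3.141, -0.0, 3.04]
wrist_force: [-0.1, -0.5, -0.9]
finger_gap: 43.7
```

Call:
carry_out:
  series:
    - {"delta_pos": [0,0,-0.5],"turn": [0,0,0],"hand": 0.35}
    - {"delta_pos": [0,0,-1],"turn": [0,0,0],"hand": 0.35}
    - {"delta_pos": [0,0,-1],"turn": [0,0,0],"hand": 0.35}

```text
clock: 17.23
eef_pos: [514.9, -350.5, 2.2]
eef_rot: [3.142, -0.0, 3.04]
wrist_force: [0.2, -0.1, -1.7]
finger_gap: 43.8
```

Call:
carry_out:
  series:
    - {"delta_pos": [0,0,-0.5],"turn": [0,0,0],"hand": 0.35}
    - {"delta_pos": [0,0,-0.7],"turn": [0,0,0],"hand": 0.35}
    - {"delta_pos": [0,0,-0.7],"turn": [0,0,0],"hand": 0.35}

```text
clock: 17.6
eef_pos: [515.0, -350.5, 1.9]
eef_rot: [-3.141, 0.0, 3.04]
wrist_force: [-3.2, 1.0, 5.4]
finger_gap: 43.6
```

Contact with the floor at TCP z = 1.9. Releasing slowly, then retreating straight up.

Call:
carry_out:
  series:
    - {"delta_pos": [0,0,0.3],"turn": [0,0,0],"hand": 0.46}
    - {"delta_pos": [0,0,0.3],"turn": [0,0,0],"hand": 0.49}
    - {"delta_pos": [0,0,0.3],"turn": [0,0,0],"hand": 0.55}
    - {"delta_pos": [0,0,0.3],"turn": [0,0,0],"hand": 0.65}
    - {"delta_pos": [0,0,0.3],"turn": [0,0,0],"hand": 0.7}
    - {"delta_pos": [0,0,20],"turn": [0,0,0],"hand": 0.7}
    - {"delta_pos": [0,0,60],"turn": [0,0,0],"hand": 0.7}
    - {"delta_pos": [0,0,115],"turn": [0,0,0],"hand": 0.7}

```text
clock: 18.6
eef_pos: [514.4, -350.0, 117.9]
eef_rot: [3.141, -0.002, 3.04]
wrist_force: [0.5, -0.5, 0.7]
finger_gap: 65.6
```

Call:
carry_out:
  series:
    - {"delta_pos": [0,0,60],"turn": [0,0,0],"hand": 0.7}
    - {"delta_pos": [-20,50,100],"turn": [0,0,0],"hand": 0.7}
    - {"delta_pos": [-60,100,120],"turn": [0,0,0.05],"hand": 0.7}
    - {"delta_pos": [-100,150,120],"turn": [0,0,0.1],"hand": 0.7}
    - {"delta_pos": [-100,150,120],"turn": [0,0,0.1],"hand": 0.7}

```text
clock: 19.23
eef_pos: [413.4, -198.4, 238.3]
eef_rot: [-3.141, 0.002, -3.141]
wrist_force: [0.2, -0.7, -0.9]
finger_gap: 65.9
```

```bash
python3 - <<'E'
from h import *
s=read_state();print(s["clock"],s["eef_pos"],s["wrist_force"],s["finger_gap"])
im=camera("scene")[:,:,::-1];crop(im,205,150,525,390,2.5,"pics/s13.png")
im=camera("top")[:,:,::-1];cv2.imwrite("pics/t13.png",im)
E
```

```text
19.225 [ 413.35980311 -198.4444058   238.26425384] [ 0.22483694 -0.67113271 -0.85937843] 65.87926782117574
```

View pics/s13.png

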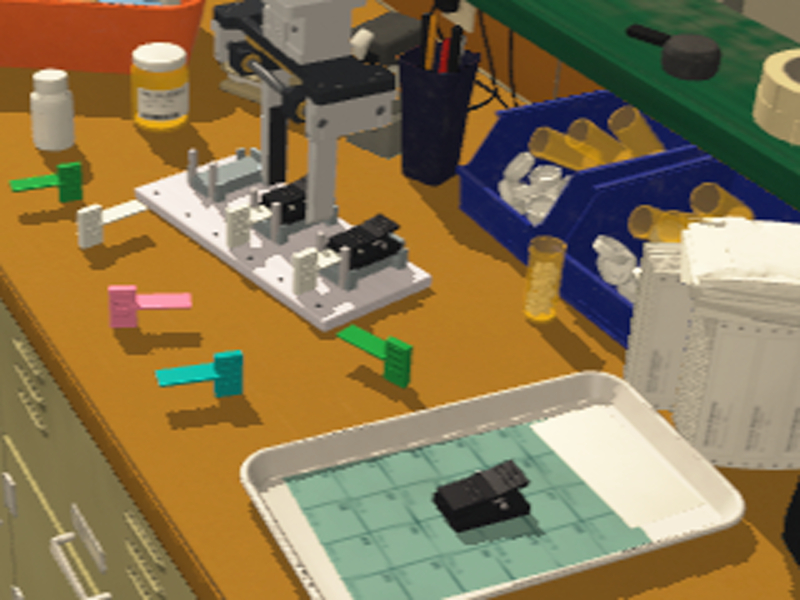

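View pics/t13.png

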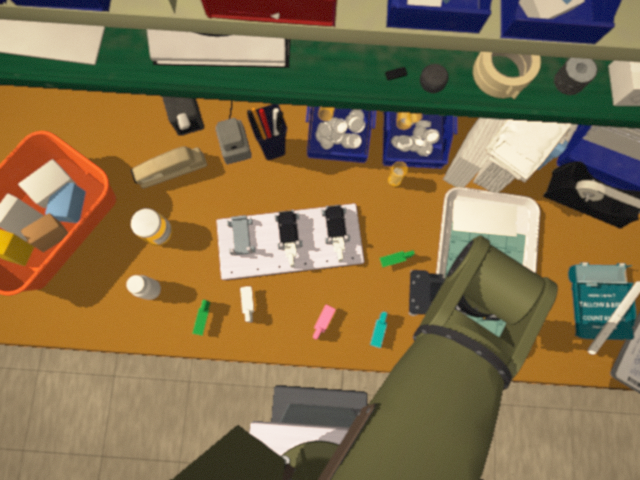

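The clip lies flat in the pan, near px (482,492) of the crop. The white card stands on the worktop at top px (248,303). The two sound clips and their cards, the jar, bottle and vial are unmoved.

```bash
python3 -c "
from cell import *
print(sign_off())"
```

```text
the job is handed in; nothing more can be done
None
```

The job is done and handed in at about 19 s of the 64 s. The left clip (stand y = +110 mm) is the weak one.

- **Finding it:** The left card slid at about 6–8 N, more than 5 mm against 2 mm of play. I therefore did not tug the other two cards.
- **Card:** I drew it right out while the clip stayed in its nest. It stands upright on the bare worktop in front of the stand. Lowering it pressed it briefly on the worktop with 16 N, so I eased off before opening the fingers.
- **Clip:** I lifted it out of the nest and set it inside the pan. The fingertips touched the pan floor first, so the clip may have settled by up to about 1 mm on release.
- **Last checks:** The final scene and top pictures show the clip flat in the pan and the card standing. The two sound clips still hold their cards, and the jar, bottle, vial and look-alikes are where they were, with the robot clear of everything.
- **Disagreement:** The top and wrist cameras differed by about 3–4 mm on the left tab's sideways position. I went by the wrist camera, and the grasp came out right.

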